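# Lid the spice grinder, pulse it, then hold it running

## Robot

A 6-joint arm with a two-finger parallel gripper is mounted at the origin on a cart in front of the work surface, level with it; the furniture and walls round the work are solid. World frame = base frame: x ahead of the robot, y to its left, z up, the work surface at z = 0. Lengths are in mm, angles in degrees, forces in N, time in s.
With the tool pointing down it reaches from about 350 to 850 mm from the base axis. Payload 8.1 kg.
Tool frame: the origin (TCP) lies on the centre line of the jaws, within the pads' length; the fingertips stand 19 mm ahead of it and the grasp point (between the pads) is the TCP; z points along the fingers, y is the direction in which the jaws open and shut (so a half turn about z gives the same grasp; the last joint's range is limited). The gripper opens to 85 mm and grips with 20 to 120 N. Pads are 22 mm wide; open, the fingers measure 114 mm over their backs; the gripper's body (76 mm by 85 mm) begins 54 mm behind the grasp point. The pads swing forward as they close: fully open they stand 13 mm farther back than shut.
Start: joints at [-81.326, 7.471, 85.268, -0, 87.261, -4.893], TCP at [140.776, -583.256, 250.292] pointing down, gripper open.
Joint ranges: [-169.43, 169.43], [-51.17, 129.36], [1.28, 143.12], [-76.62, 256.62], [0, 156.53], [-152.29, 152.29]. Speed limits (degrees/s): [136.94, 136.94, 159.86, 180, 180, 180].

## Interface

Orientations are given as [roll, pitch, yaw] about the fixed x, y, z axes, in that order (R = Rz(yaw) Ry(pitch) Rx(roll)).
In Python, from bench import r, viewer gives the robot as it stands.
- The arm moves only by the tool carry_out, never from a script. Its argument "commands" is a list that holds one entry, the list of rows, each a list of 7 numbers: the finger opening in mm, from 0 to 85.4, then the shift along the tool's x, y, z in mm, then the turn, a rotation vector about the tool's x, y, z in degrees. A call has 1 to 5 rows; each row is the pose to reach, as a shift and turn from the pose commanded when the call began, along the tool's axes at that moment; what a row does not reach only later rows make up. A row lasts 1/8 s, in which the tool goes at most 62.5 mm and 10.7 degrees, less where a joint would pass 70% of its speed; a pose out of reach is approached as far as the arm can. A call with a gripper value outside its range is refused whole. The fingers move at their own pace and stop on an object; "grip_force" is the grip in N (left out, the last holds). Time passes only in rows, so rows that repeat a pose let the fingers close. It gives the time, the measured TCP pose, the force and the opening at its end, in the units of the state.
- r.sense(): the state, without advancing time (a new reading comes with each control period).
- viewer.snapshot(name): name is "scene" or "top" or "wrist"; returns the picture (480x640x3 uint8, red, green, blue); there is no depth.
- viewer.calibration(name): a dict with "camera_matrix" (3x3 intrinsics, pixels), "rvec" (rotation vector, rad) and "tvec" (3), from world to camera coordinates, as OpenCV has them. Camera axes: x right, y down, z forward; pixel columns grow to the right and rows downward; lengths in mm; the calibration is good to about 2 mm. A picture is of the moment at which its call begins: read the wrist's pose just before it. calibration takes no time and is no camera call; for the wrist camera it gives the pose at the moment of the call.
- r.hand_in(): hands the job in, once; it reports no verdict.
The state is a dict: "time": time; "joint_pos": joint angles; "qd": joint speeds; "joint_efforts": joint torques, N m; "tool_pos": TCP position; "tcp_rot": TCP orientation; "ft_force": force on the tool from outside, world axes, zero at the start; "wrist_torque": the same for the moment, N m; "finger_gap": finger opening in mm.
Only numpy, scipy, OpenCV 4.12 (cv2) and the standard library are available. Lean on these libraries where they do the work, as an engineer would, in place of code of your own. Each camera call takes 0.05 s, during which the arm holds its last target. There are 200 camera calls.

## Task

Grind the peppercorns: take the loose lid of the spice grinder and set it on the grinder so that its two lugs drop into the two pockets. Give a first pulse (press the lid fully down, then let its springs lift it again while it stays on the grinder), then press the lid fully down again and keep it there: the program finishes while still holding the lid down, since the grinder runs only as long as someone presses. Leave the jars, the salt shaker and the steel cup standing where they are.

Things in the scene. Friction and masses are not known exactly. Their poses are not given: they have to be found in the camera images.
- grinder_seat (a point): Spice grinder: upright round grey motor base, 115 mm across, fixed, turned up to 0.6 rad. Point on its vertical axis at its flat top (the shoulder, 110 mm across, 85 mm above the table), where the lid's skirt ends when fully pressed. A steel bowl rim (57 mm across outside) rises 14 mm above the shoulder; the lid's skirt goes round it with 3.5 mm clearance. z up; pockets at its +y and -y.
- pocket_left (a point): Middle of the mouth of the U-shaped pocket at the grinder's +y side, 45.5 mm from its axis, 14 mm above the shoulder; axes as grinder_seat. Walls stand on the shoulder round three sides; open at the top and towards the bowl, 18 mm wide along x, it ends 51 mm from the axis (outside of the wall: 54.5 mm). The spring plunger stands in it, its top 7.5 mm below the mouth when up.
- pocket_right (a point): The same on the grinder's -y flank, opposite.
- lid_grip (a point): The grinder's loose lid, 90 g (0.7 to 1.4 times that), standing skirt down on the table at any yaw. Point on its axis half-way up its black fluted round cap, where to grip it: cap 52 mm across, from 41 to 72 mm above the skirt's lower edge, this point 55 mm above that edge. Below the cap a sloping ledge widens to the 70 mm skirt. z up; lugs along its +y and -y.
- lid_skirt (a point): Centre of the lower edge of the lid's skirt; axes as lid_grip. Skirt clear, round, 70 mm across outside, 64 mm inside, 30 mm deep, open below. Two black lugs stick out along +y and -y: to 48 mm from the axis, 12 mm wide along x, 14 mm high, flush with the lower edge. The lid fits either way round (half a turn makes no difference): its y axis must lie along the grinder's y axis.
- plunger_left (a joint): Spring plunger in the grinder's +y pocket, metres pressed: 0 = up (top 6.5 mm above the shoulder), 0.0065 = lid fully down, skirt on the shoulder. The lid's lug pushes it; 1.7 N starts it, 5.2 N takes it fully down (both together 3.3 and 10.5 N). The lid's weight alone does not press it; let up, the plungers lift the lid 6.5 mm.
- plunger_right (a joint): The same in the grinder's -y pocket.
- spice_1: Spice jar with red cap, 45 mm across, 108 mm high, standing; bystander. Origin at the centre of its underside.
- spice_2: Spice jar with red cap, 44 mm across, 98 mm high, standing; bystander. Origin at the centre of its underside.
- salt_shaker: Glass salt shaker with grey top, 44 mm across, 90 mm high, standing; bystander. Origin at the centre of its underside.
- steel_cup_2: Open steel cup, 62 mm across, 47 mm high, standing; bystander. Origin at the centre of its underside.
Mind the look-alikes: they are no part of the job. There is more than one size of the part that bears lid_grip; the job needs the largest.

How it is judged:
By the outcome, as a careful person would: the job done as asked, in the order asked, and still so for the second after the job is handed in, while the arm keeps its last pose, push and grip.
It also fails if it takes over 42 s, if anything falls off the work surface, if the arm or the gripper's body presses on something with over 40 N, if the wrist force passes 120 N, or if a joint passes its speed limit or range.

## Working session

There is one attempt and no reset: what is moved stays moved. The work goes in short steps, Python scripts to look and compute and a tool call to move; the robot and the scene stay as the last step left them, time stands still between calls to the robot, and variables do not carry over. Pictures are saved under pics/ and viewed, about 8 in all and at most 12, crops included, and the job is handed in when it is done.

Besides the shell and the picture viewer there is one more tool, called after "Emit:" as name(argument=value, ...), one argument or row to a line, values as JSON. carry_out: Moves the arm, as the interface text tells. Its arguments: {"type":"object","properties":{"commands":{"type":"array","items":{"type":"array","items":{"type":"array","items":{"type":"number"}}}},"grip_force":{"type":"number"}},"required":["commands"]}

```bash
mkdir -p pics; python3 - <<'E'
from bench import r, viewer
import cv2
for n in ("scene","top"):
    cv2.imwrite(f"pics/{n}0.png",viewer.snapshot(n)[:,:,::-1])
s=r.sense(); print(s["time"],s["tool_pos"],s["tcp_rot"],s["ft_force"],s["finger_gap"])
for n in ("scene","top","wrist"): print(n,viewer.calibration(n))
E
```

```text
0.1 [ 140.70315813 -582.79019783  249.31794857] [-1.79903151e+02 -7.85100452e-03  1.35677453e+01] [ 0.02573936 -0.30297256  0.72261146] 85.40625087430313
scene {'camera_matrix': array([[580.82665954,   0.        , 324.27087423],
       [  0.        , 580.82665954, 242.03972757],
       [  0.        ,   0.        ,   1.        ]]), 'rvec': array([ 0.87686781, -2.55875853,  1.03202649]), 'tvec': array([384.23376188, 372.87228741, 922.03478919])}
top {'camera_matrix': array([[623.18874811,   0.        , 313.7763574 ],
       [  0.        , 623.18874811, 264.39405595],
       [  0.        ,   0.        ,   1.        ]]), 'rvec': array([ 2.16490788, -2.05066884,  0.21274159]), 'tvec': array([-110.89191828,  541.58926337, 1156.21128202])}
wrist {'camera_matrix': array([[377.76386162,   0.        , 320.41739708],
       [  0.        , 377.76386162, 235.81118374],
       [  0.        ,   0.        ,   1.        ]]), 'rvec': array([-2.28097769,  1.79619897,  0.2636122 ]), 'tvec': array([-600.49244158,  -37.27558204,  380.35298283])}
```

View pics/scene0.png

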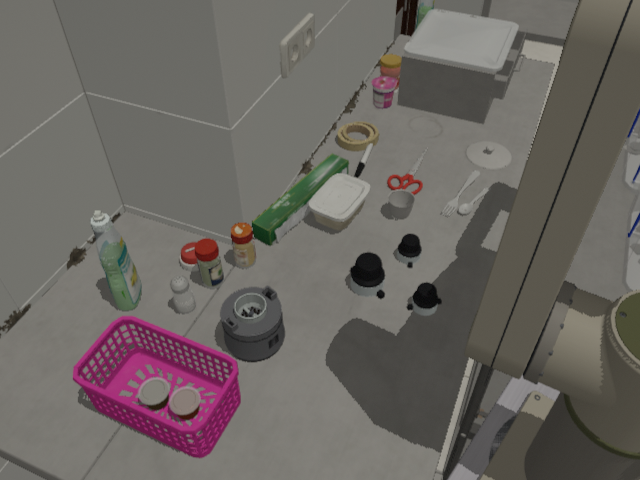

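View pics/top0.png

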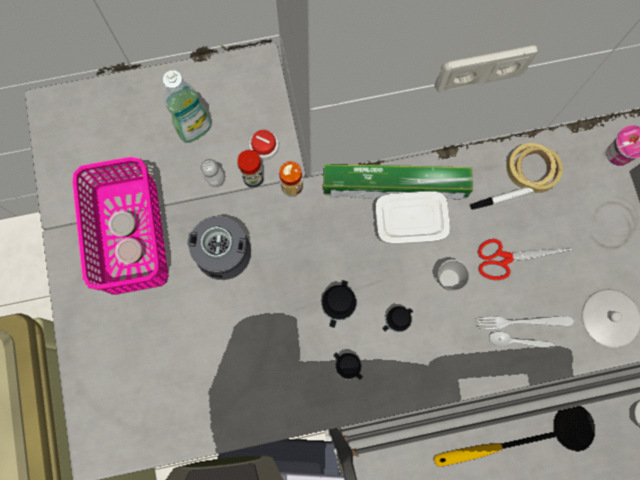

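Lid candidates in the top view are black caps at (339,299), (399,318) and (348,364). (339,299) looks largest, and is also the largest in scene at (368,270). The grinder is at (219,245). Next I'll check this in one enlarged crop.

```bash
python3 - <<'E'
import cv2,numpy as np
t=cv2.imread("pics/top0.png")
a=cv2.resize(t[260:390,310:430],None,fx=4,fy=4,interpolation=cv2.INTER_CUBIC)[:400]
a=cv2.resize(t[270:390,315:425],None,fx=3.6,fy=3.6,interpolation=cv2.INTER_CUBIC)
b=cv2.resize(t[200:290,175:265],None,fx=4,fy=4,interpolation=cv2.INTER_CUBIC)
o=np.zeros((432,396+360,3),np.uint8);o[:,:396]=a;o[:360,396:]=b
cv2.imwrite("pics/crop1.png",o)
E
```

```text
(no output)
```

View pics/crop1.png

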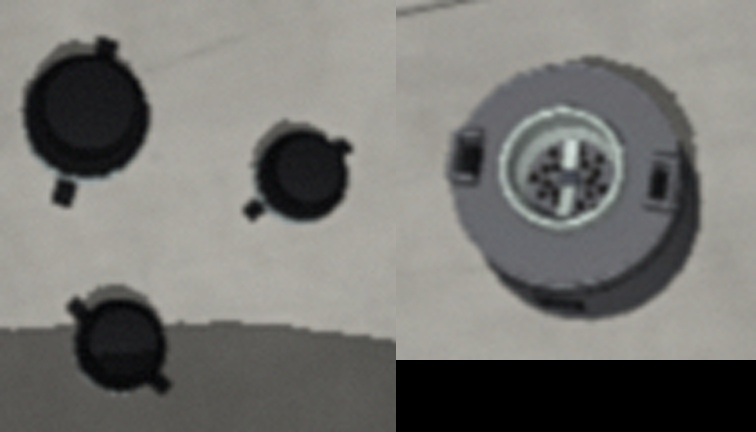

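```bash
cat > h.py <<'E'
import cv2,numpy as np
from scipy.spatial.transform import Rotation as R
def px2w(c,uv,z):
    M=cv2.Rodrigues(np.array(c["rvec"]))[0];t=np.array(c["tvec"]).ravel()
    d=M.T@np.linalg.solve(c["camera_matrix"],[uv[0],uv[1],1.]);o=-M.T@t
    return (o+d*(z-o[2])/d[2])[:2]
def ang(a,b): d=b-a; return np.degrees(np.arctan2(d[1],d[0]))
def rel(s,p,yaw):
    "shift in tool axes to world p, turn about tool z to reach jaw frame yaw (rpy 180,0,yaw)"
    T=R.from_euler("xyz",s["tcp_rot"],degrees=True)
    return T.inv().apply(np.array(p)-s["tool_pos"]),(T.inv()*R.from_euler("xyz",[180,0,yaw],degrees=True)).as_rotvec(degrees=True)
E
python3 - <<'E'
from h import *
from bench import r,viewer
c=viewer.calibration("top")
l1,l2=px2w(c,(344.4,283.1),10),px2w(c,(332.8,323.3),10)
print("lid",l1,l2,(l1+l2)/2,ang(l1,l2),np.linalg.norm(l1-l2),"cap",px2w(c,(339.4,297.8),72))
p1,p2=px2w(c,(192.75,239.25),99),px2w(c,(241,246),99)
print("grinder",p1,p2,(p1+p2)/2,ang(p1,p2),np.linalg.norm(p1-p2),"rim",px2w(c,(216.5,242),99))
for n,u,z in(("red1",(250,160),108),("orange",(291,172),98),("salt",(212,167),90),("cup",(452,272),47),("small1",(399,318),60),("small2",(348,364),60)):print(n,px2w(c,u,z))
s=r.sense();print(s["tool_pos"],s["tcp_rot"],s["joint_pos"])
w=viewer.calibration("wrist");M=cv2.Rodrigues(w["rvec"])[0]
T=R.from_euler("xyz",s["tcp_rot"],degrees=True)
print("cam in tool",T.inv().apply(-M.T@w["tvec"]-s["tool_pos"]),"fwd",T.inv().apply(M[2]))
E
```

```text
lid [ 521.57436399 -144.32927657] [ 439.45867826 -124.94114808] [ 480.51652113 -134.63521232] 166.71533000578444 84.3734873571317 cap [ 481.41974301 -133.7065311 ]
grinder [574.043953   149.46684821] [565.86809542  57.21565994] [569.95602421 103.34125407] -95.06466549671862 92.61277657633919 rim [571.12593902 104.09890717]
red1 [734.93955599  52.04409001]
orange [718.48725876 -27.89437579]
salt [723.42494085 127.54701413]
cup [ 548.22612353 -352.06334764]
small1 [ 450.5991181  -249.25001591]
small2 [ 358.75198255 -155.95449532]
[ 140.70315813 -582.79019783  249.31794857] [-1.79903151e+02 -7.85100452e-03  1.35677453e+01] [-8.13255579e+01  7.51266315e+00  8.53242626e+01 -4.39425332e-04
  8.72602404e+01 -4.89328848e+00]
cam in tool [  72.67257031    1.30467922 -124.97402249] fwd [-2.85728193e-01  1.60678110e-04  9.58310687e-01]
```

```bash
python3 - <<'E'
from h import *
from bench import r
s=r.sense();print(rel(s,[480.5,-134.5,230],13.6))
E
```

```text
(array([ 435.47815343, -356.03198904,   19.97946468]), array([-0.09684726, -0.00787826, -0.03224807]))
```

Emit:
carry_out(
  commands=[
    [[85,435,-356,20,0,0,0],[85,435,-356,20,0,0,0],[85,435,-356,20,0,0,0],[85,435,-356,20,0,0,0],[85,435,-356,20,0,0,0]],
  ],
  grip_force=60,
)

```text
time: 0.72
tool_pos: [330.1, -332.4, 238.8]
tcp_rot: [-180.0, -0.0, 13.5]
ft_force: [1.8, -0.0, 0.2]
finger_gap: 85.1
```

```bash
python3 - <<'E'
from h import *
from bench import r
s=r.sense();print(s["time"],s["tool_pos"],s["tcp_rot"],rel(s,[480.5,-134.5,230],13.6))
E
```

```text
0.725 [ 330.05051987 -332.43887449  238.8460104 ] [-1.79992357e+02 -7.22310869e-03  1.35432337e+01] (array([ 192.61802015, -157.20158951,    8.89126396]), array([-0.00763965, -0.00722689, -0.05676586]))
```

Emit:
carry_out(
  commands=[
    [[85,193,-157,9,0,0,0],[85,193,-157,9,0,0,0],[85,193,-157,9,0,0,0],[85,193,-157,9,0,0,0],[85,193,-157,9,0,0,0]],
  ],
)

```text
time: 1.35
tool_pos: [481.5, -132.5, 229.5]
tcp_rot: [-179.9, 0.0, 13.9]
ft_force: [-0.9, -0.6, -0.2]
finger_gap: 84.6
```

```bash
python3 - <<'E'
from h import *
from bench import r,viewer
import pickle
s=r.sense();c=viewer.calibration("wrist");im=viewer.snapshot("wrist")[:,:,::-1]
pickle.dump((s,c),open("w1.pkl","wb"))
cv2.imwrite("pics/w1.png",im);print(s["time"],s["tool_pos"],s["tcp_rot"],s["qd"])
E
```

```text
1.35 [ 481.5193469  -132.45849346  229.4665832 ] [-1.79909174e+02  1.69027986e-02  1.39103684e+01] [-4.5608958  -1.13732551  1.01795592 -2.00062481  0.77446497 -3.32432545]
```

View pics/w1.png

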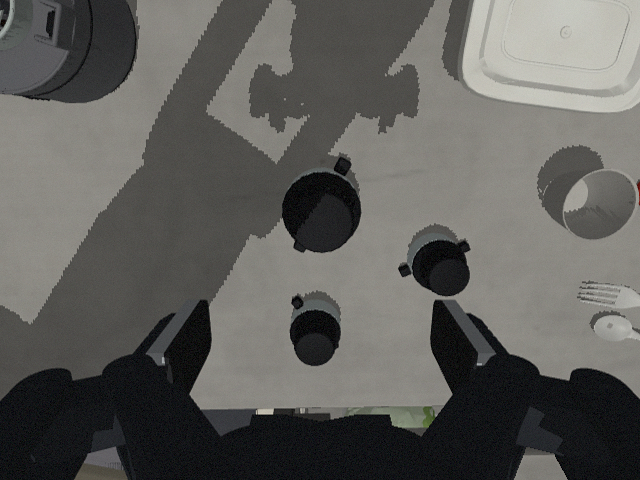

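```bash
python3 - <<'E'
import cv2,numpy as np
t=cv2.imread("pics/w1.png")[145:265,262:382]
a=cv2.resize(t,None,fx=5,fy=5,interpolation=cv2.INTER_CUBIC)
cv2.imwrite("pics/c2.png",(255*(a/255.)**0.5).astype(np.uint8))
E
```

```text
(no output)
```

View pics/c2.png

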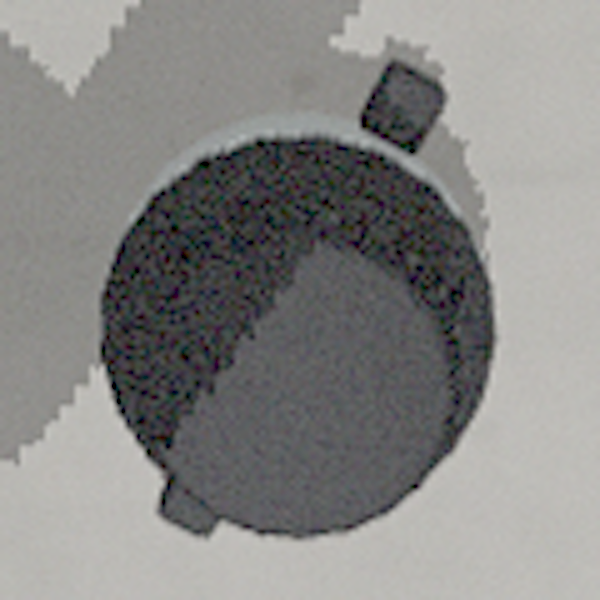

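```bash
python3 - <<'E'
from h import *
import pickle
s,c=pickle.load(open("w1.pkl","rb"))
f=lambda u,z:px2w(c,(262+u[0]/5-.4,145+u[1]/5-.4),z)
a=(f((395,60),0)+f((445,92),0))/2; b=(f((160,508),14)+f((208,537),14))/2
print(a,b,(a+b)/2,ang(a,b),np.linalg.norm(a-b))
# silhouette extremes of ledge disc at z~30
L,Rr=f((101,325),30),f((494,335),30); T=f((300,135),30); print(L,Rr,(L+Rr)/2,np.linalg.norm(L-Rr),T)
B=f((300,537),72); print("cap near edge",B)
print(rel(s,[*(a+b)/2,100],14))
E
```

```text
[ 526.33697738 -146.40166954] [ 435.86923247 -123.28117544] [ 481.10310492 -134.84142249] 165.66399428478869 93.37542565039382
[ 473.50427627 -100.61073246] [ 488.35779331 -168.07851746] [ 480.93103479 -134.34462496] 69.08349282494937 [ 514.06291527 -126.54994655]
cap near edge [ 457.79028027 -140.44677489]
(array([ -0.93870589,   2.41820937, 129.46319503]), array([-0.09083963,  0.01683175, -0.089645  ]))
```

```bash
python3 - <<'E'
from h import *
from bench import r
s=r.sense();print(s["tool_pos"],rel(s,[481,-134.6,58],14))
E
```

```text
[ 480.55720497 -134.38166244  229.51530451] (array([  0.56821331,   0.44526103, 171.51449588]), array([-0.04269435,  0.06352554, -0.18412075]))
```

Emit:
carry_out(
  commands=[
    [[85,0.5,0.5,60,0,0,0],[85,0.5,0.5,110,0,0,0],[85,0.5,0.5,145,0,0,0],[85,0.5,0.5,171,0,0,0],[85,0.5,0.5,171,0,0,0]],
  ],
)

```text
time: 2.02
tool_pos: [477.9, -137.1, 56.8]
tcp_rot: [-179.8, 0.3, 13.5]
ft_force: [0.2, 1.0, 0.3]
finger_gap: 85.1
```

Emit:
carry_out(
  commands=[
    [[30,0,0,0,0,0,0],[30,0,0,0,0,0,0],[30,0,0,0,0,0,0],[30,0,0,0,0,0,0],[30,0,0,0,0,0,0]],
  ],
)

```text
time: 2.65
tool_pos: [482.2, -137.5, 61.6]
tcp_rot: [179.9, -0.2, 13.6]
ft_force: [-2.0, -0.3, 7.1]
finger_gap: 50.5
```

Emit:
carry_out(
  commands=[
    [[30,0,0,0,0,0,0],[30,0,0,0,0,0,0]],
  ],
)

```text
time: 2.9
tool_pos: [482.2, -137.6, 61.6]
tcp_rot: [179.9, -0.2, 13.6]
ft_force: [-1.3, -0.6, 6.2]
finger_gap: 50.5
```

```bash
python3 - <<'E'
from h import *
from bench import r
s=r.sense();print(s)
E
```

```text
{'time': 2.9, 'joint_pos': array([-2.17706176e+01,  2.47930852e+00,  1.11298189e+02, -1.67115778e-02,
        6.60084713e+01,  5.46667856e+01]), 'qd': array([ 0.073556  , -0.14411922,  0.00223201, -0.10681457,  0.0222665 ,
       -0.00294866]), 'joint_efforts': array([ 4.20482615e-01, -4.34767127e+01, -4.18424785e+01,  1.86583274e-01,
       -6.23594932e-01, -3.37153394e-02]), 'tool_pos': array([ 482.22426632, -137.55612909,   61.56254657]), 'tcp_rot': array([ 1.79863743e+02, -1.65761395e-01,  1.35695603e+01]), 'ft_force': array([-1.29488503, -0.64244154,  6.19643654]), 'wrist_torque': array([ 0.05089795,  0.35421552, -0.04830453]), 'finger_gap': 50.525191490498656}
```

Emit:
carry_out(
  commands=[
    [[30,0,0,-20,0,0,0],[30,0,0,-70,0,0,0],[30,0,0,-120,0,0,0],[30,0,0,-160,0,0,0],[30,0,0,-160,0,0,0]],
  ],
)

```text
time: 3.52
tool_pos: [483.3, -137.8, 224.9]
tcp_rot: [179.7, -0.5, 13.6]
ft_force: [0.7, -0.3, -0.9]
finger_gap: 50.4
```

```bash
python3 - <<'E'
from h import *
from bench import r,viewer
import pickle
s=r.sense();c=viewer.calibration("wrist");im=viewer.snapshot("wrist")[:,:,::-1]
pickle.dump((s,c),open("w2.pkl","wb"))
cv2.imwrite("pics/w2.png",im);print(s["time"],s["tool_pos"],s["tcp_rot"],s["ft_force"],s["finger_gap"])
E
```

```text
3.525 [ 483.2951007  -137.83825153  224.92650625] [179.67315704  -0.45291201  13.57233903] [ 0.70020804 -0.28921049 -0.89725346] 50.4269922059652
```

View pics/w2.png

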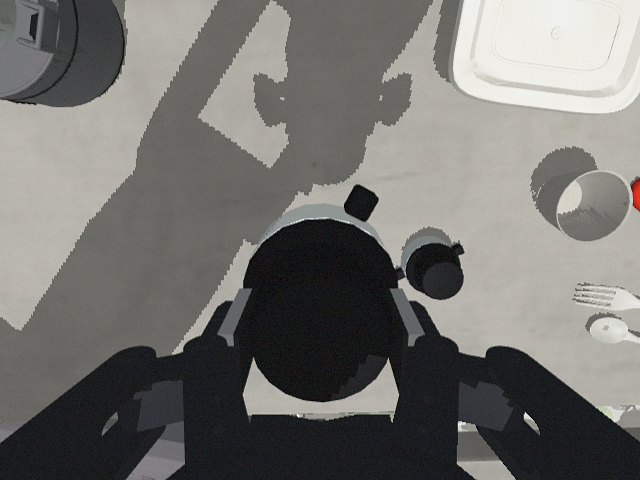

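```bash
python3 - <<'E'
from h import *
import pickle
s,c=pickle.load(open("w2.pkl","rb"))
T=R.from_euler("xyz",s["tcp_rot"],degrees=True)
def f(u,zt): # pixel -> tool frame xy at tool z=zt (tool ~vertical)
    z=s["tool_pos"][2]-zt; return T.inv().apply(np.array([*px2w(c,u,z),z])-s["tool_pos"])
H=61.6
a=(f((354,183),H)+f((379,197),H))/2
print("lug outer",a,"edge dir",f((379,197),H)-f((354,183),H))
print("skirt front",f((318,203.5),H))
l,q=f((245,280),H-30),f((398,280),H-30);print("ledge",l,q,(l+q)/2,np.linalg.norm(l-q))
g=px2w(viewer.calibration("top"),(0,0),0) if 0 else None
for z in(55,58,61.6):print(z,f((318,203.5),z))
E
python3 - <<'E'
import cv2
t=cv2.imread("pics/w2.png")[170:420,200:440]
a=cv2.resize(t,None,fx=2.4,fy=2.4,interpolation=cv2.INTER_CUBIC)
cv2.imwrite("pics/c3.png",(255*(a/255.)**0.45).astype("uint8"))
E
```

```text
lug outer [40.73950973 24.35584921 62.06391589] edge dir [-7.03657191 12.71088089  0.01688503]
skirt front [33.9564896   0.12704459 61.87208108]
ledge [  5.4258989  -32.43220604  31.45938268] [ 5.23326753 36.14870503 31.84908298] [ 5.32958322  1.85824949 31.65423283] 68.58228879554227
55 [35.32268325  0.16851729 55.28280395]
58 [34.70168613  0.14966606 58.27792992]
61.6 [33.9564896   0.12704459 61.87208108]
```

View pics/c3.png

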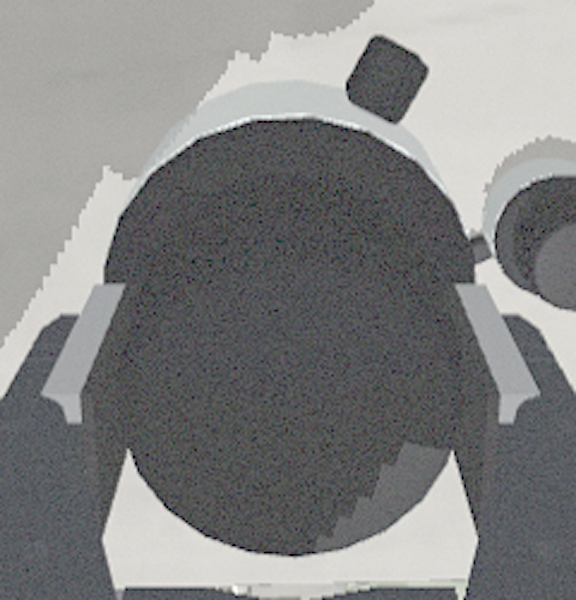

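```bash
python3 - <<'E'
from h import *
from bench import r
s=r.sense();print(s["tool_pos"],rel(s,[614,2,230],113.6))
E
```

```text
[ 482.10702295 -137.3620334   222.17697003] (array([ 160.95099639, -104.49013331,   -7.43789923]), array([ 3.71388105e-01, -2.33545658e-02, -1.00026424e+02]))
```

Emit:
carry_out(
  commands=[
    [[30,30,-20,-10,0,0,-10],[30,65,-42,-10,0,0,-20],[30,100,-65,-10,0,0,-30],[30,130,-85,-10,0,0,-40],[30,161,-104,-10,0,0,-50]],
  ],
)

```text
time: 4.2
tool_pos: [612.8, 3.2, 227.5]
tcp_rot: [-179.9, 0.1, 63.9]
ft_force: [0.5, -0.2, -0.4]
finger_gap: 50.1
```

Emit:
carry_out(
  commands=[
    [[30,0,0,0,0,0,-10],[30,0,0,0,0,0,-20],[30,0,0,0,0,0,-30],[30,0,0,0,0,0,-40],[30,0,0,0,0,0,-50]],
  ],
)

```text
time: 4.82
tool_pos: [612.0, 2.2, 227.4]
tcp_rot: [-179.9, -0.1, 113.9]
ft_force: [0.3, -0.0, -0.4]
finger_gap: 50.2
```

Emit:
carry_out(
  commands=[
    [[30,0,0,0,0,0,0],[30,0,0,0,0,0,0],[30,0,0,0,0,0,0]],
  ],
)

```text
time: 5.2
tool_pos: [612.7, 2.1, 228.9]
tcp_rot: [-180.0, -0.0, 113.4]
ft_force: [-0.3, 0.0, -1.4]
finger_gap: 50.7
```

```bash
python3 - <<'E'
from h import *
from bench import r,viewer
import pickle
s=r.sense();c=viewer.calibration("wrist");im=viewer.snapshot("wrist")[:,:,::-1]
pickle.dump((s,c),open("w3.pkl","wb"))
cv2.imwrite("pics/w3.png",im);print(s["time"],s["tool_pos"],s["tcp_rot"],s["ft_force"],s["finger_gap"])
cv2.imwrite("pics/w3.png",cv2.resize(im,(800,600),interpolation=cv2.INTER_CUBIC))
E
```

```text
5.2 [612.66915055   2.1085973  228.87418266] [-1.79977824e+02 -1.09130131e-02  1.13436906e+02] [-0.28341891  0.02314753 -1.38591904] 50.65691755906815
```

View pics/w3.png

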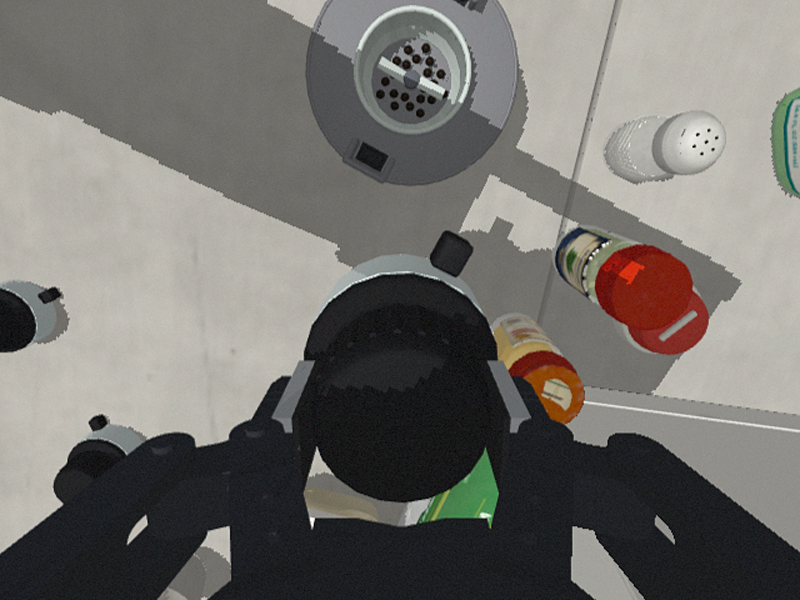

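```bash
python3 - <<'E'
import cv2
t=cv2.imread("pics/w3.png")[0:200,300:530]
a=cv2.resize(t,None,fx=3,fy=3,interpolation=cv2.INTER_CUBIC)
cv2.imwrite("pics/c4.png",(255*(a/255.)**0.6).astype("uint8"))
E
```

```text
(no output)
```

View pics/c4.png

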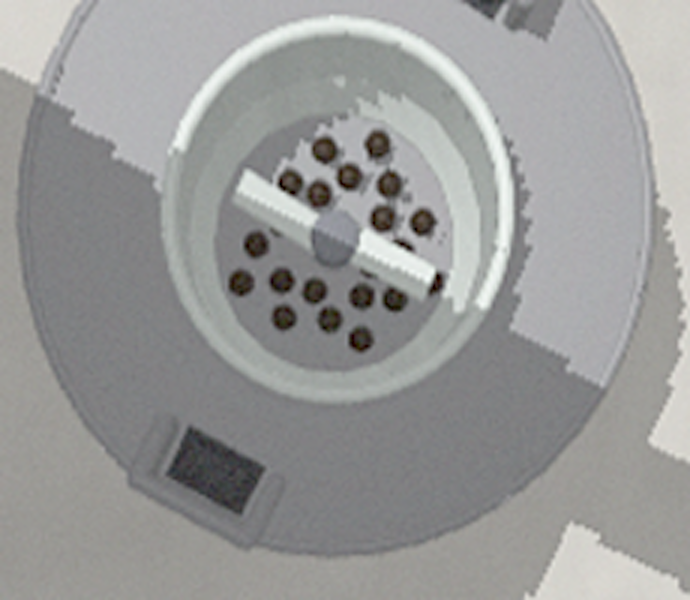

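```bash
python3 - <<'E'
from h import *
import pickle
s,c=pickle.load(open("w3.pkl","rb"))
f=lambda u,z:px2w(c,((300+(u[0]+.5)/3)/1.25-.5,((u[1]+.5)/3)/1.25-.5),z)
th=np.arange(0)
l,q,t=f((161,205),99),f((514,205),99),f((337,17),99)
rimc=(l+q)/2;print("rim l-r mid",rimc,np.linalg.norm(l-q));
# circle through 3 pts at z
def circ(P):
    P=np.array(P);A=np.c_[2*P,np.ones(len(P))];x=np.linalg.lstsq(A,(P**2).sum(1),rcond=None)[0];return x[:2],np.sqrt(x[2]+x[:2]@x[:2])
print("rim",circ([l,q,t,f((225,48),99),f((447,48),99)]))
sh=circ([f(u,85) for u in((18,215),(652,215),(335,555),(600,395),(70,400))]);print("shoulder",sh)
p=np.mean([f(u,91.5) for u in((190,428),(265,460),(242,514),(166,472))],0);print("plunger",p)
for C in(rimc,sh[0]):print(C,ang(p,C),np.linalg.norm(p-C))
print("sides",ang(f((166,472),91.5),f((190,428),91.5)),ang(f((242,514),91.5),f((265,460),91.5)),"wall",ang(f((130,478),85),f((250,548),85))+90)
# lug in tool (800px): outer corners 
T=R.from_euler("xyz",s["tcp_rot"],degrees=True)
g=lambda u,zt:T.inv().apply(np.array([*px2w(c,(u[0]/1.25,u[1]/1.25),s["tool_pos"][2]-zt),s["tool_pos"][2]-zt])-s["tool_pos"])
print("lug",(g((443,231),61.6)+g((473,246),61.6))/2,g((473,246),61.6)-g((443,231),61.6),"front",g((398,254),61.6))
E
```

```text
rim l-r mid [573.00511352 107.02914068] 57.95963955292252
rim (array([573.25720038, 106.16617102]), np.float64(29.08372402476708))
shoulder (array([573.58027304, 105.30647954]), np.float64(55.03203046217968))
plunger [570.11201492  60.48707526]
[573.00511352 107.02914068] 86.44301706536713 46.631897592581225
[573.58027304 105.30647954] 85.57510126586762 44.95339603374916
sides 82.62987299465581 89.0773564705278 wall 83.66119446513986
lug [39.10721133 22.62257479 61.59869857] [-6.01932272e+00  1.21485923e+01 -5.84847476e-03] front [32.84834684 -1.30092423 61.6067658 ]
```

```bash
python3 - <<'E'
from h import *
from bench import r
s=r.sense();print(s["tool_pos"],s["tcp_rot"],rel(s,[572.3,106.5,170],113.8))
E
```

```text
[612.7566906    2.07994877 229.03079717] [-1.79990967e+02 -3.43251463e-03  1.13465760e+02] (array([111.89068185,   4.47862231,  59.03679518]), array([-0.00902261, -0.00345885, -0.33423979]))
```

Emit:
carry_out(
  commands=[
    [[30,40,1.5,0,0,0,0],[30,80,3,0,0,0,0],[30,112,4.5,10,0,0,-0.3],[30,112,4.5,40,0,0,-0.3],[30,112,4.5,59,0,0,-0.3]],
  ],
)

```text
time: 5.88
tool_pos: [571.5, 106.9, 168.8]
tcp_rot: [-179.9, -0.0, 113.9]
ft_force: [0.1, 0.5, -0.8]
finger_gap: 50.3
```

Emit:
carry_out(
  commands=[
    [[30,0,0,0,0,0,0],[30,0,0,0,0,0,0],[30,0,0,0,0,0,0]],
  ],
)

```text
time: 6.25
tool_pos: [573.1, 106.3, 171.6]
tcp_rot: [179.9, 0.0, 113.8]
ft_force: [0.4, -0.2, -1.2]
finger_gap: 50.6
```

```bash
python3 - <<'E'
from h import *
from bench import r,viewer
import pickle
s=r.sense();c=viewer.calibration("wrist");im=viewer.snapshot("wrist")[:,:,::-1]
pickle.dump((s,c,viewer.calibration("scene")),open("w4.pkl","wb"))
sc=viewer.snapshot("scene")[:,:,::-1]
print(s["time"],s["tool_pos"],s["tcp_rot"],s["ft_force"],s["finger_gap"])
g=lambda x:(255*(x/255.)**0.55).astype("uint8")
a=cv2.resize(im[130:330,225:425],(400,400),interpolation=cv2.INTER_CUBIC)
a=cv2.resize(im[130:280,225:425],(800,600),interpolation=cv2.INTER_CUBIC)
cv2.imwrite("pics/w4.png",g(a))
cv2.imwrite("pics/s4.png",g(cv2.resize(sc[220:370,170:340],(680,600),interpolation=cv2.INTER_CUBIC)))
E
```

```text
6.25 [573.10834477 106.30367333 171.61664682] [1.79880511e+02 3.69172984e-02 1.13826606e+02] [ 0.39606062 -0.18995613 -1.213864  ] 50.64017797611201
```

View pics/w4.png

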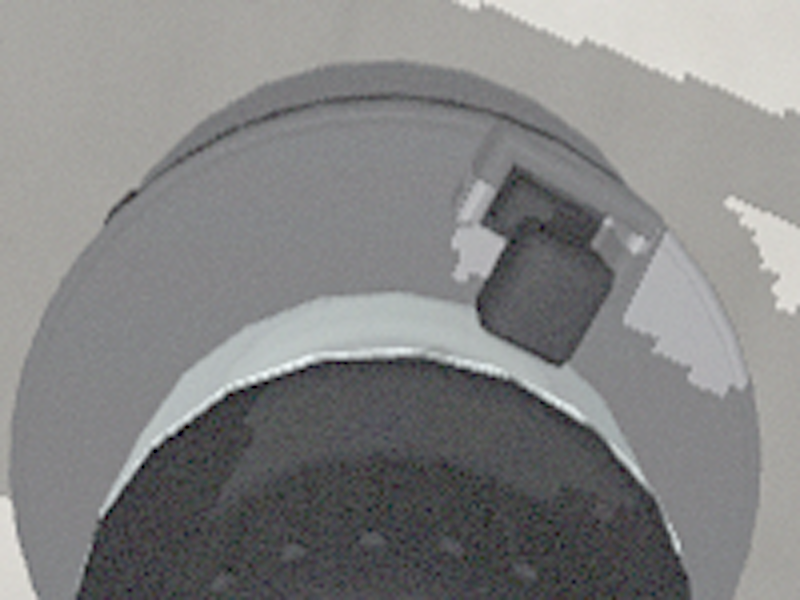

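```bash
python3 - <<'E'
from h import *
import pickle
s,c,_=pickle.load(open("w4.pkl","rb"))
T=R.from_euler("xyz",s["tcp_rot"],degrees=True)
def f(u,z): return T.inv().apply(np.array([*px2w(c,(225+(u[0]+.5)/4-.5,130+(u[1]+.5)/4-.5),z),z])-s["tool_pos"])[:2]
def circ(P):
    P=np.array(P);A=np.c_[2*P,np.ones(len(P))];x=np.linalg.lstsq(A,(P**2).sum(1),rcond=None)[0];return x[:2],np.sqrt(x[2]+x[:2]@x[:2])
print("tool-frame")
print("shoulder",circ([f(u,85) for u in((12,440),(757,440),(390,97),(200,150),(600,165),(85,250))]))
Z=110
a,b=f((520,222),Z),f((612,268),Z);print("lug",a,b,(a+b)/2,np.degrees(np.arctan2(*(b-a)[::-1]))-90)
print("skirt",circ([f(u,Z) for u in((190,372),(260,322),(330,298),(385,292),(440,298))]),f((385,292),Z))
p,q=f((515,165),91.5),f((605,215),91.5);print("plunger outer",p,q,(p+q)/2,np.degrees(np.arctan2(*(q-p)[::-1]))-90)
w,x=f((495,125),99),f((665,225),99);print("wall outer",w,x,(w+x)/2,np.degrees(np.arctan2(*(x-w)[::-1]))-90)
E
```

```text
tool-frame
shoulder (array([-0.05071975,  0.09128619]), np.float64(54.81869665039115))
lug [41.94144213 16.66156512] [36.16516255 28.30985699] [39.05330234 22.48571106] 26.376385160690546
skirt (array([-2.0680225 , -0.04515061]), np.float64(35.1437508958337)) [33.13400042 -0.06174288]
plunger outer [46.72799781 17.46556966] [39.97103161 29.87382556] [43.34951471 23.66969761] 28.57068132202737
wall outer [52.74541669 14.11573615] [39.79928239 36.70657365] [46.27234954 25.4111549 ] 29.815733906660597
```

View pics/s4.png

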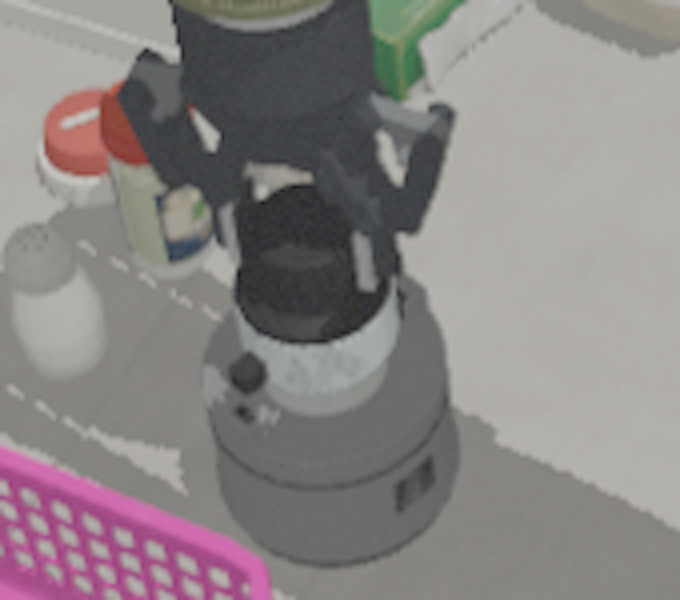

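Emit:
carry_out(
  commands=[
    [[30,1.3,0,0,0,0,0],[30,1.3,0,4,0,0,0],[30,1.3,0,8,0,0,0],[30,1.3,0,12,0,0,0],[30,1.3,0,16,0,0,0]],
  ],
)

```text
time: 6.98
tool_pos: [571.5, 107.8, 153.7]
tcp_rot: [-180.0, -0.0, 113.9]
ft_force: [-0.0, 0.0, -0.9]
finger_gap: 50.5
```

Emit:
carry_out(
  commands=[
    [[30,0,0,0,0,0,0],[30,0,0,0,0,0,0]],
  ],
)

```text
time: 7.22
tool_pos: [571.7, 107.7, 154.2]
tcp_rot: [180.0, 0.0, 113.9]
ft_force: [-0.3, 0.7, -1.0]
finger_gap: 50.5
```

Emit:
carry_out(
  commands=[
    [[30,0,0,1,0,0,0],[30,0,0,2,0,0,0],[30,0,0,3,0,0,0],[30,0,0,3,0,0,0]],
  ],
)

```text
time: 7.72
tool_pos: [571.8, 107.8, 151.6]
tcp_rot: [180.0, 0.0, 113.9]
ft_force: [-1.4, -0.1, 4.1]
finger_gap: 50.0
```

Emit:
carry_out(
  commands=[
    [[30,0,0,1,0,0,0],[30,0,0,2,0,0,0],[30,0,0,3,0,0,0],[30,0,0,3,0,0,0]],
  ],
)

```text
time: 8.22
tool_pos: [571.8, 107.7, 148.7]
tcp_rot: [180.0, 0.0, 113.9]
ft_force: [-2.7, -0.6, 7.7]
finger_gap: 50.9
```

Emit:
carry_out(
  commands=[
    [[30,0,0,1,0,0,0],[30,0,0,2,0,0,0],[30,0,0,3,0,0,0],[30,0,0,3,0,0,0]],
  ],
)

```text
time: 8.72
tool_pos: [571.9, 107.7, 146.5]
tcp_rot: [180.0, 0.0, 113.9]
ft_force: [-5.2, -1.1, 11.9]
finger_gap: 50.6
```

Emit:
carry_out(
  commands=[
    [[30,0,0,1,0,0,0],[30,0,0,2,0,0,0],[30,0,0,3,0,0,0],[30,0,0,3,0,0,0]],
  ],
)

```text
time: 9.22
tool_pos: [572.0, 107.7, 146.4]
tcp_rot: [179.9, 0.1, 113.9]
ft_force: [-17.2, -3.2, 33.6]
finger_gap: 50.4
```

```bash
python3 - <<'E'
from h import *
from bench import r,viewer
s=r.sense();print(s["tool_pos"],s["tcp_rot"],s["ft_force"],s["wrist_torque"])
g=lambda x:(255*(x/255.)**0.55).astype("uint8")
im=viewer.snapshot("wrist")[:,:,::-1];sc=viewer.snapshot("scene")[:,:,::-1]
a=cv2.resize(im[130:280,225:425],(400,300),interpolation=cv2.INTER_CUBIC)
b=cv2.resize(sc[260:360,210:310],(400,400),interpolation=cv2.INTER_CUBIC)
o=np.zeros((400,800,3),np.uint8);o[:300,:400]=a;o[:,400:]=b
cv2.imwrite("pics/p5.png",g(o))
E
```

```text
[572.04216146 107.67122023 146.42086086] [1.79926606e+02 5.06326395e-02 1.13876798e+02] [-17.15628039  -3.2359391   33.63632004] [-0.61844233  3.19065158 -0.02006839]
```

View pics/p5.png

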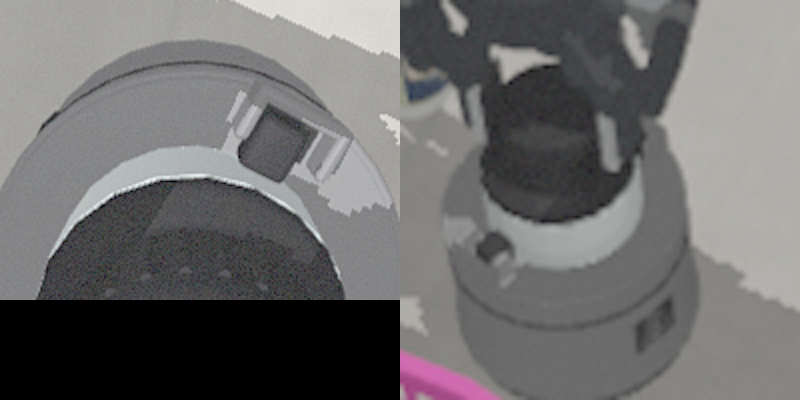

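Bottomed out: z holds at 146.4 while the force rises to 34 N, and both lugs are in their pockets. Next I'll let it up for the end of the first pulse.

Emit:
carry_out(
  commands=[
    [[30,0,0,-3,0,0,0],[30,0,0,-6,0,0,0],[30,0,0,-9,0,0,0],[30,0,0,-11.5,0,0,0],[30,0,0,-11.5,0,0,0]],
  ],
)

```text
time: 9.95
tool_pos: [571.4, 107.8, 153.2]
tcp_rot: [-180.0, -0.0, 113.9]
ft_force: [-0.4, 0.4, -0.4]
finger_gap: 50.7
```

Emit:
carry_out(
  commands=[
    [[30,0,0,0,0,0,0],[30,0,0,0,0,0,0],[30,0,0,0,0,0,0]],
  ],
)

```text
time: 10.32
tool_pos: [571.4, 107.7, 153.3]
tcp_rot: [-180.0, -0.0, 113.9]
ft_force: [0.2, 0.6, -0.2]
finger_gap: 50.3
```

Emit:
carry_out(
  commands=[
    [[30,0,0,3,0,0,0],[30,0,0,6,0,0,0],[30,0,0,8.5,0,0,0],[30,0,0,10.5,0,0,0],[30,0,0,10.5,0,0,0]],
  ],
)

```text
time: 10.95
tool_pos: [571.8, 107.7, 146.4]
tcp_rot: [180.0, 0.0, 113.9]
ft_force: [-13.1, -1.9, 24.1]
finger_gap: 50.5
```

Emit:
carry_out(
  commands=[
    [[30,0,0,0,0,0,0],[30,0,0,0,0,0,0],[30,0,0,0,0,0,0]],
  ],
)

```text
time: 11.32
tool_pos: [571.8, 107.7, 146.4]
tcp_rot: [180.0, 0.0, 113.9]
ft_force: [-13.4, -2.2, 25.1]
finger_gap: 50.1
```

Fully down again at the same z of 146.4, with a steady 25 N against the 10.5 N needed. I'm handing in while holding it there.

```bash
python3 -c "
from bench import r
s=r.sense();print(s['time'],s['tool_pos'],s['ft_force']);print(r.hand_in())"
```

```text
11.325 [571.81955748 107.71464084 146.43387456] [-13.35227211  -2.23510414  25.0548341 ]
the job is handed in; nothing more can be done
None
```

I set the largest lid on the grinder and gave it one full pulse. I then pressed it fully down again and handed in at 11.3 s, still holding it down.

- **Seating:** a close-up during the first press showed the visible lug inside its pocket and the lid level. The opposite pocket was hidden from the wrist camera, so I didn't see that lug directly.
- **First pulse:** the tool stopped hard at z = 146.4 mm with 34 N. After I let up, it stood 6.9 mm higher with almost no force, so the plungers were up and the lid was still in the pockets.
- **Final press:** it came back to the same 146.4 mm and held a steady 25 N, against the 10.5 N needed.
- **Off readings:** about 13 N of sideways force remains while pressing. The top camera and the wrist camera differed by about 3 mm on the grinder's position; I used the wrist camera.
- **Bystanders:** I didn't check the jars, salt shaker and cup in a final picture. I planned the path clear of them, and no unexpected force showed up while moving.

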